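Find the thread hand of a dye canister's cap and hold the cap lifted off

TASK

Open the dye canister whose cap has the straight bar grip: its quarter-turn cap may be left- or right-handed, so try by feel which way it loosens, turn it free and lift it off. Finish still holding that cap level in the gripper, roughly 10 cm above where it sat and touching nothing else. Leave the other canister's round-knob cap closed and do not disturb the pot, cup and stirring stick beside the stand.

Things in the scene. Friction and masses are not known exactly. Their poses are not given: they have to be found in the camera images.
- stand: fixed plywood board 140 x 290 x 18 mm with two equal fixed white canisters, 90 mm across, shoulders 100 mm above the table, at its own y = +70 and -70 mm. Origin: centre of its underside; x across the board, y along it, z up. On each shoulder a neck 30 mm tall, 40 mm across its two ledges. One neck is left-, the other right-handed; which is which changes and is hidden by the caps
- bar_cap: the cap to take off, on either canister: grey, loose, about 60 g; ribbed round skirt 52 mm across, 29 mm tall, and on top a straight bar 46 mm long (its own x), 14 mm thick (its own y), 28 to 54 mm above the origin. Origin: centre of the skirt's lower rim, 105 mm above the table when seated; z up. At the start its x lies along the stand's x
- bar_grip (a point): middle of the bar cap's bar, 41 mm above that cap's origin. Turned about z the wrong way, the cap meets a hard stop after 3 to 8 degrees; the right way it turns with almost no resistance, can be lifted from about 45 degrees to about 110, and meets a stop near 120. It does not rise while turning; lifted straight, it is clear of the neck after 25 mm
- knob_cap: the cap on the other canister, to be left closed: same grey skirt, but with a round fluted knob 41 mm across and 26 mm tall on top. Origin as for the bar cap.
- dye_pot: loose small round pot with a cream lid, 60 mm across, 52 mm tall, beyond the stand's +y end; leave alone. Origin: centre of its underside
- cup: loose clear plastic cup, 70 mm across, 81 mm tall, behind the stand; leave alone. Origin: centre of its underside
- stirrer: loose flat wooden stirring stick 190 x 18 x 8 mm lying along y in front of the stand; leave alone. Origin: centre of its underside
Not all that is in view belongs to the job. Leave any pink or red look-alike of the bar_cap alone.

How it is judged (in metres and radians):
On the way:
1. the bar cap is turned free (past 35 degrees) while still down on its neck (angle between the x axis of bar_cap and the x axis of stand, either way round above 0.61 rad and height (world z) of bar_cap between 0.1 and 0.118 m), for 0.04 s.
At the end, for the whole second after the job is handed in: bar cap held still in the fingers (over 1 N), 60 to 225 mm above its seat, tilted under 20 degrees, clear of stand and other cap; knob cap closed on its neck (turned under 20 degrees); pot, cup and stick within 30 mm of their starts (height (world z) of bar_cap between 0.165 and 0.33 m and angle between bar_cap's own z axis and vertical below 0.35 rad and contact force between the fingers and bar_cap above 1 N and contact force between bar_cap and stand below 0.1 N and contact force between bar_cap and knob_cap below 0.1 N and linear speed of bar_cap below 0.03 m/s and height (world z) of knob_cap between 0.098 and 0.112 m and angle between the x axis of knob_cap and the x axis of stand, either way round below 0.35 rad and distance of each of dye_pot, cup, stirrer from where it was at the start of the episode below 0.03 m); the arm keeps its last pose, push and grip.
It fails at once if the knob cap is lifted or turned (distance of knob_cap from where it was at the start of the episode above 0.015 m or angle between the x axis of knob_cap and the x axis of stand, either way round above 0.4 rad).
It fails at once if the pot, cup or stirring stick is pushed away or knocked over (distance of any of dye_pot, cup, stirrer from where it was at the start of the episode above 0.04 m or angle between any of dye_pot, cup's own z axis and vertical above 0.7 rad).
It also fails if it takes over 38 s, if anything falls off the work surface, if the arm or the gripper's body presses on something with over 40 N, if the wrist force passes 120 N, or if a joint passes its speed limit or range.

ROBOT

A 7-joint arm with a two-finger parallel gripper is mounted at the origin on a cart in front of the work surface, level with it; the furniture and walls round the work are solid. World frame = base frame: x ahead of the robot, y to its left, z up, the work surface at z = 0. Lengths are in m, angles in degrees, forces in N, time in s.
With the tool pointing down it reaches from about 0.425 to 0.875 m from the base axis. Payload 8.4 kg.
Tool frame: the origin (TCP) lies on the front face of the gripper's body, between the roots of the fingers; the fingertips stand 70 mm ahead of it and the grasp point (between the pads) lies 51 mm ahead of it; z points along the fingers, y is the line along which they close (so a half turn about z gives the same grasp; the last joint's range is limited). The gripper opens to 87 mm and grips with 3 to 60 N. Pads are 19 mm wide; open, the fingers measure 117 mm over their backs; the gripper's body (75 mm by 190 mm) begins 51 mm behind the grasp point.
Start: joints at [-77.303, 19.091, 2.286, 83.961, -0.768, 76.965, -3.352], TCP at [0.205, 0.617, 0.292] pointing down, gripper open.
Joint ranges: [-147.57, 147.57], [-21.85, 119.76], [-74.77, 79.35], [14.55, 137.4], [-85.83, 265.84], [4.83, 119.75], [-152.11, 152.11]. Speed limits (degrees/s): [127.2, 127.2, 159.86, 159.86, 180, 180, 180].

INTERFACE

Orientations are given as a 3x3 rotation matrix whose columns are the frame's x, y, z axes.
In Python, from station import arm gives the robot as it stands.
- The arm moves only by the tool servo_tool, never from a script. Its argument "targets" is a list of rows, each an object of numbers: "gripper": the opening, from -1 (shut) to 1 (fully open); "dx", "dy", "dz": the shift along the tool's x, y, z in mm; "rx", "ry", "rz": the turn, a rotation vector about the tool's x, y, z in degrees. In form: [{"gripper": .., "dx": .., "dy": .., "dz": .., "rx": .., "ry": .., "rz": ..}, ...]. A call has exactly 8 rows; each row is the pose to reach, as a shift and turn from the pose commanded when the call began, along the tool's axes at that moment; what a row does not reach only later rows make up. A row lasts 1/12 s, in which the tool goes at most 41.7 mm and 7.16 degrees, less where a joint would pass 70% of its speed; a pose out of reach is approached as far as the arm can. A call with a gripper value outside its range is refused whole. The fingers move at their own pace and stop on an object; the grip force is fixed at half the most. Time passes only in rows, so rows that repeat a pose let the fingers close, or fill a call up. It gives the time, the measured TCP pose, the force, the opening and the grip force at its end, in the units of the state.
- arm.state(): the state, without advancing time (a new reading comes with each control period).
- arm.grab_frame(name): name is "scene" or "top" or "wrist"; returns the picture (400x640x3 uint8, red, green, blue); there is no depth.
- arm.get_calibration(name): a dict with "fx", "fy", "cx", "cy" (pixels), "dist_coeffs" ([k1, k2, p1, p2, k3] as OpenCV has them; the pictures are not rectified), "position" and "orientation" of the camera in the world. Camera axes: x right, y up, looking along -z (the intrinsics and any distortion apply to the point x, -y, -z); pixel columns grow to the right and rows downward; lengths in m; the calibration is good to about 2 mm. A picture is of the moment at which its call begins: read the wrist's pose just before it. get_calibration takes no time and is no camera call; for the wrist camera it gives the pose at the moment of the call.
- arm.finish_job(): hands the job in; it is judged then, once.
Trained networks look in the newest picture that a camera, given by its name, has taken for a name from the list of things; names that differ only in an ending like _2 or _b are one class to them, and where a whole thing is asked for, a point or a joint stands for the part that bears it (a point fixed in the world has none). Each returns a list of dicts, best first, with "score" (0 to 1); they miss things now and then, are a little off and sometimes report something else, mostly with a low value. They report only what shows in the picture. A call takes as long as a camera call. They do not tell look-alikes from the thing itself.
- arm.masks_of(camera, label): "region" (400x640 bool, what is visible of it) and "box" ([left, top, right, bottom] in pixels, round what is visible of it).
- arm.pinpoint(camera, label): "point" ([row, column] in pixels: a listed point, or the origin of a listed thing).
The state is a dict: "t": time; "joint_positions": joint angles; "qd": joint speeds; "joint_efforts": joint torques, N m; "tool_pos": TCP position; "tool_rot": TCP orientation; "contact_force": force on the tool from outside, world axes, zero at the start; "ft_torque": the same for the moment, N m; "opening": finger opening in m; "grip_force": force on a finger pad.
Only numpy, scipy, OpenCV 4.12 (cv2) and the standard library are available. Lean on these libraries where they do the work, as an engineer would, in place of code of your own. Each camera call takes 0.05 s, during which the arm holds its last target. There are 200 camera calls.

## Working session

There is one attempt and no reset: what is moved stays moved. The work goes in short steps, Python scripts to look and compute and a tool call to move; the robot and the scene stay as the last step left them, time stands still between calls to the robot, and variables do not carry over. Pictures are saved under pics/ and viewed, at most 10 in all, crops included, and the job is handed in when it is done.

Besides the shell and the picture viewer there is one more tool, called after "Emit:" as a command line: name --argument value ..., lists and objects as JSON in quotes. servo_tool: Moves the arm, as the interface text tells. Its arguments: {"type":"object","properties":{"targets":{"type":"array","items":{"type":"object","properties":{"gripper":{"type":"number"},"dx":{"type":"number"},"dy":{"type":"number"},"dz":{"type":"number"},"rx":{"type":"number"},"ry":{"type":"number"},"rz":{"type":"number"}}}}},"required":["targets"]}

```bash
mkdir -p pics && cat > h.py <<'E'
import numpy as np, cv2
from station import arm
def ray(cal,rc):
    K=np.array([[cal["fx"],0,cal["cx"]],[0,cal["fy"],cal["cy"]],[0,0,1]])
    u=cv2.undistortPoints(np.array([[[rc[1],rc[0]]]],float),K,np.array(cal["dist_coeffs"],float))[0,0]
    d=np.array(cal["orientation"])@np.array([u[0],-u[1],-1]); return np.array(cal["position"]),d/np.linalg.norm(d)
def atz(cal,rc,z):
    p,d=ray(cal,rc); return p+d*(z-p[2])/d[2]
E
python3 - <<'E'
from h import *
ims=[]
Z=dict(stand=0,bar_cap=.105,bar_grip=.146,knob_cap=.105,dye_pot=0,cup=0,stirrer=0)
for c in ("scene","top"):
    im=arm.grab_frame(c); cv2.imwrite(f"pics/{c}0.png",im[:,:,::-1]); cal=arm.get_calibration(c)
    print(c,np.round(cal["position"],3))
    for n in Z:
        for d in arm.pinpoint(c,n)[:3]:
            print(n,round(d["score"],2),np.round(d["point"]),np.round(atz(cal,d["point"],Z[n]),3))
s=arm.state();print(s["t"],s["tool_pos"],np.round(s["tool_rot"],3),s["opening"])
E
```

```text
scene [ 0.076 -0.666  0.541]
stand 0.93 [291. 352.] [ 0.569 -0.044  0.   ]
stand 0.75 [296. 293.] [0.461 0.003 0.   ]
bar_cap 0.84 [228. 299.] [0.515 0.067 0.105]
bar_cap 0.81 [232. 337.] [0.571 0.015 0.105]
bar_cap 0.69 [246. 381.] [ 0.606 -0.078  0.105]
bar_grip 0.87 [214. 297.] [0.5   0.051 0.146]
bar_grip 0.78 [218. 348.] [ 0.575 -0.015  0.146]
bar_grip 0.7 [230. 337.] [ 0.527 -0.046  0.146]
knob_cap 0.55 [263. 377.] [ 0.562 -0.121  0.105]
dye_pot 0.75 [246. 304.] [0.584 0.159 0.   ]
dye_pot 0.49 [261. 379.] [0.686 0.014 0.   ]
cup 0.69 [265. 419.] [ 0.748 -0.045  0.   ]
stirrer 0.56 [298. 293.] [ 0.458 -0.001  0.   ]
top [0.53  0.126 1.162]
stand 0.8 [218. 398.] [ 0.572 -0.049  0.   ]
bar_cap 0.95 [144. 345.] [0.721 0.073 0.105]
bar_cap 0.86 [214. 369.] [0.577 0.027 0.105]
bar_cap 0.58 [202. 267.] [0.603 0.234 0.105]
bar_grip 0.95 [211. 372.] [0.581 0.025 0.146]
bar_grip 0.81 [138. 346.] [0.725 0.074 0.146]
bar_grip 0.81 [198. 260.] [0.608 0.244 0.146]
knob_cap 0.92 [223. 438.] [ 0.557 -0.115  0.105]
dye_pot 0.61 [213. 305.] [0.583 0.159 0.   ]
cup 0.69 [141. 392.] [ 0.746 -0.037  0.   ]
stirrer 0.89 [270. 379.] [ 0.457 -0.005  0.   ]
0.8 [0.20495286 0.61682289 0.29225465] [[-0.949  0.315 -0.   ]
 [ 0.315  0.949 -0.   ]
 [ 0.    -0.    -1.   ]] 0.08722937131262903
```

View pics/scene0.png

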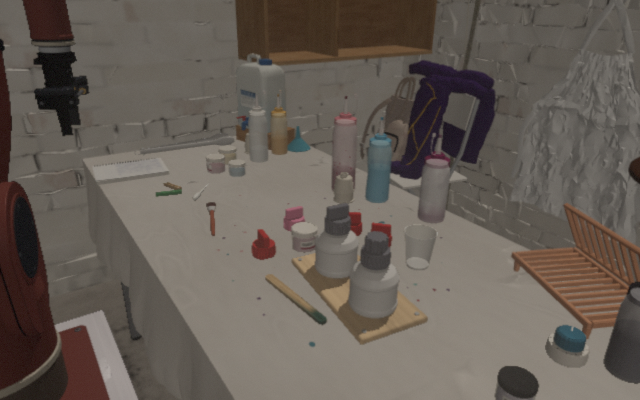

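View pics/top0.png

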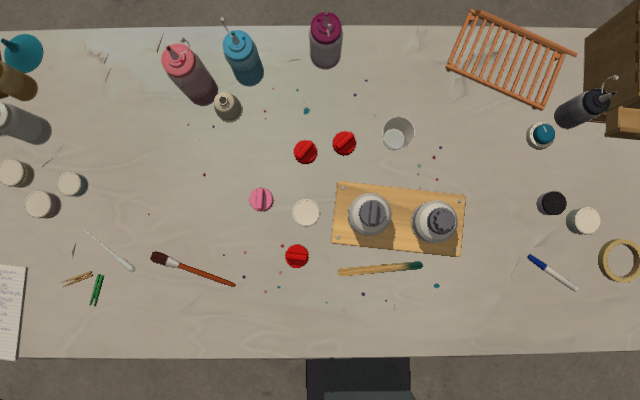

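The scene and top views agree. In the top view, five things could be the bar cap (row, col):
- grey bar on the left canister (213,373)
- red look-alikes at (152,306), (143,344) and (256,297)
- pink look-alike at (199,261)

The grey round knob cap is at (221,440). I choose the grey one at (213,373) and will check it in a crop.

```bash
python3 - <<'E'
from h import *
im=arm.grab_frame("top"); cal=arm.get_calibration("top")
cv2.imwrite("pics/crop.png",cv2.resize(im[170:270,320:480,::-1],None,fx=5,fy=5,interpolation=cv2.INTER_CUBIC))
# stand: wood board outline
for d in arm.masks_of("top","stand")[:1]:
    m=d["region"].astype(np.uint8); c=max(cv2.findContours(m,0,1)[0],key=cv2.contourArea)[:,0]
    P=np.array([atz(cal,(p[1],p[0]),.018)[:2] for p in c],np.float32)
    print("stand",d["score"],d["box"],cv2.minAreaRect(P),cv2.boxPoints(cv2.minAreaRect(P)))
for n,z in (("bar_cap",.134),("knob_cap",.159)):
  for d in arm.masks_of("top",n)[:4]: print(n,round(d["score"],2),d["box"])
for n,z in (("bar_grip",.146),("knob_cap",.105)):
    a=[(ray(arm.get_calibration(c),p)) for c,p in (("top",[0,0]),)]
# triangulate bar grip from scene det 2 and top det 1
def tri(p1,p2):
    rs=[ray(arm.get_calibration(c),p) for c,p in (("scene",p1),("top",p2))]
    A=sum(np.eye(3)-np.outer(d,d) for o,d in rs); b=sum((np.eye(3)-np.outer(d,d))@o for o,d in rs)
    return np.linalg.solve(A,b)
print(tri((218,337),(211,372)),tri((228,337),(214,369)))
E
```

```text
stand 0.89 [331.2, 179.5, 467.1, 254.5] ((0.5699599385261536, -0.046331435441970825), (0.294676810503006, 0.1437152922153473), 83.11056518554688) [[ 0.48094735 -0.1839864 ]
 [ 0.6236249  -0.20122558]
 [ 0.6589725   0.09132352]
 [ 0.51629496  0.10856271]]
bar_cap 0.9 [354.3, 200.5, 383.2, 225.8]
bar_cap 0.71 [294.6, 140.4, 317.9, 164.5]
bar_cap 0.68 [332.7, 129.0, 355.0, 156.2]
bar_cap 0.65 [252.4, 188.1, 273.5, 212.2]
knob_cap 0.83 [428.9, 210.2, 453.9, 235.9]
[0.57916121 0.02386252 0.12918629] [0.57710083 0.02587526 0.10627868]
```

View pics/crop.png

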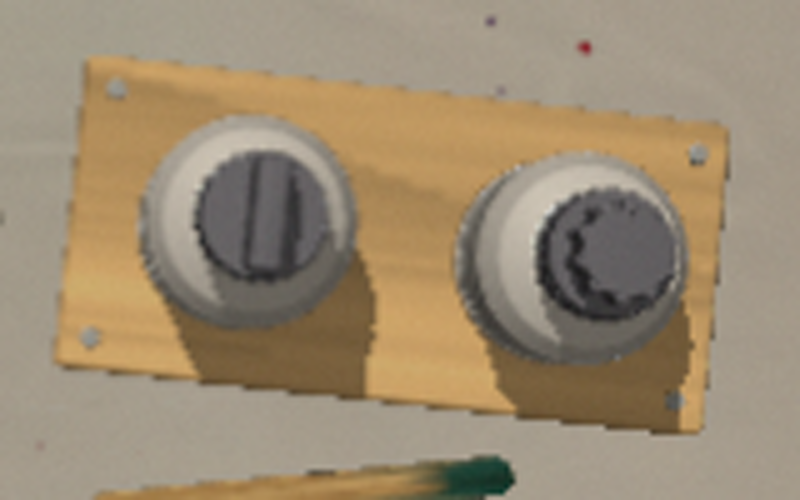

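The crop shows the grey bar cap on the left canister, bar roughly at crop (265,212), with its long axis close to the stand's x. The fluted knob is on the right at (610,255). The stand yaw is about -6.9° and the bar is at about (0.578, 0.024). Now I move above it.

Emit:
servo_tool --targets '[{"gripper": 1, "dx": -15, "dy": -12, "dz": 0, "rx": 0, "ry": 0, "rz": 0}, {"gripper": 1, "dx": -38, "dy": -31, "dz": 0, "rx": 0, "ry": 0, "rz": 0}, {"gripper": 1, "dx": -62, "dy": -51, "dz": 0, "rx": 0, "ry": 0, "rz": 0}, {"gripper": 1, "dx": -86, "dy": -71, "dz": 0, "rx": 0, "ry": 0, "rz": 0}, {"gripper": 1, "dx": -110, "dy": -90, "dz": 0, "rx": 0, "ry": 0, "rz": 0}, {"gripper": 1, "dx": -134, "dy": -110, "dz": 0, "rx": 0, "ry": 0, "rz": 0}, {"gripper": 1, "dx": -158, "dy": -130, "dz": 0, "rx": 0, "ry": 0, "rz": 0}, {"gripper": 1, "dx": -180, "dy": -148, "dz": 0, "rx": 0, "ry": 0, "rz": 0}]'

```text
t: 1.67
tool_pos: [0.33, 0.4178, 0.2924]
tool_rot: [[-0.949, 0.316, 0.0], [0.316, 0.949, 0.0], [-0.0, 0.0, -1.0]]
contact_force: [-0.3, 1.5, 0.1]
opening: 0.0869
grip_force: 0.0
```

Emit:
servo_tool --targets '[{"gripper": 1, "dx": -22, "dy": -18, "dz": 0, "rx": 0, "ry": 0, "rz": 0}, {"gripper": 1, "dx": -45, "dy": -37, "dz": 0, "rx": 0, "ry": 0, "rz": 0}, {"gripper": 1, "dx": -68, "dy": -56, "dz": 0, "rx": 0, "ry": 0, "rz": 0}, {"gripper": 1, "dx": -90, "dy": -74, "dz": 0, "rx": 0, "ry": 0, "rz": 0}, {"gripper": 1, "dx": -112, "dy": -92, "dz": 0, "rx": 0, "ry": 0, "rz": 0}, {"gripper": 1, "dx": -135, "dy": -111, "dz": 0, "rx": 0, "ry": 0, "rz": 0}, {"gripper": 1, "dx": -158, "dy": -130, "dz": 0, "rx": 0, "ry": 0, "rz": 0}, {"gripper": 1, "dx": -180, "dy": -148, "dz": 0, "rx": 0, "ry": 0, "rz": 0}]'

```text
t: 2.33
tool_pos: [0.4539, 0.2208, 0.2925]
tool_rot: [[-0.949, 0.316, 0.0], [0.316, 0.949, 0.0], [-0.0, 0.001, -1.0]]
contact_force: [0.8, 0.2, 0.8]
opening: 0.0871
grip_force: 0.0
```

Emit:
servo_tool --targets '[{"gripper": 1, "dx": -24, "dy": -20, "dz": 0, "rx": 0, "ry": 0, "rz": -2}, {"gripper": 1, "dx": -48, "dy": -40, "dz": 0, "rx": 0, "ry": 0, "rz": -4}, {"gripper": 1, "dx": -72, "dy": -60, "dz": 0, "rx": 0, "ry": 0, "rz": -6}, {"gripper": 1, "dx": -96, "dy": -79, "dz": 0, "rx": 0, "ry": 0, "rz": -8}, {"gripper": 1, "dx": -120, "dy": -99, "dz": 0, "rx": 0, "ry": 0, "rz": -10}, {"gripper": 1, "dx": -145, "dy": -119, "dz": 0, "rx": 0, "ry": 0, "rz": -11.5}, {"gripper": 1, "dx": -165, "dy": -136, "dz": 0, "rx": 0, "ry": 0, "rz": -11.5}, {"gripper": 1, "dx": -181, "dy": -149, "dz": 0, "rx": 0, "ry": 0, "rz": -11.5}]'

```text
t: 3.0
tool_pos: [0.5789, 0.0213, 0.2925]
tool_rot: [[-0.993, 0.121, 0.001], [0.121, 0.993, -0.001], [-0.001, -0.001, -1.0]]
contact_force: [-0.1, 0.0, 0.4]
opening: 0.0867
grip_force: 0.0
```

```bash
python3 - <<'E'
from h import *
cal=arm.get_calibration("wrist"); im=arm.grab_frame("wrist"); cv2.imwrite("pics/w1.png",im[:,:,::-1])
s=arm.state(); R=np.array(s["tool_rot"]);print(np.round(s["joint_positions"],1),s["t"],np.round(cal["position"],3))
for n,z in (("bar_grip",.146),("bar_cap",.105),("knob_cap",.105),("stand",0)):
    for d in arm.pinpoint("wrist",n)[:3]: print(n,round(d["score"],2),np.round(d["point"]),np.round(atz(cal,d["point"],z),4))
for d in arm.masks_of("wrist","bar_cap")[:2]: print(d["score"],d["box"])
E
```

```text
[-34.1  11.7  32.4  95.4  -6.3  74.7  82.3] 3.05 [0.505 0.031 0.385]
bar_grip 0.9 [300. 372.] [0.6649 0.0593 0.146 ]
bar_grip 0.77 [188. 527.] [0.5814 0.1865 0.146 ]
bar_grip 0.71 [ 77. 456.] [0.4932 0.1317 0.146 ]
bar_cap 0.9 [179. 505.] [0.5831 0.1924 0.105 ]
bar_cap 0.74 [266. 432.] [0.6613 0.1245 0.105 ]
bar_cap 0.69 [ 80. 442.] [0.4924 0.1369 0.105 ]
knob_cap 0.7 [194. 164.] [ 0.5597 -0.1157  0.105 ]
stand 0.92 [171. 258.] [ 0.5656 -0.0493  0.    ]
stand 0.24 [191. 315.] [0.5993 0.0175 0.    ]
0.83 [486.7, 161.2, 541.7, 212.1]
0.82 [427.5, 249.1, 458.1, 268.1]
```

View pics/w1.png

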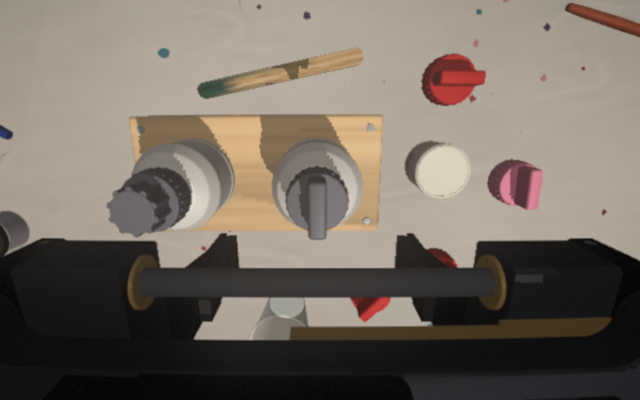

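The wrist view shows the grey bar cap centred between the fingers, with its bar at columns 309–326 and rows 178–238. The knob cap is at (195,150). The red and pink caps are off the stand. I'll project the bar edges.

```bash
python3 - <<'E'
from h import *
cal=arm.get_calibration("wrist"); im=cv2.imread("pics/w1.png")
cv2.imwrite("pics/w1c.png",cv2.resize(im[150:260,250:390],None,fx=5,fy=5,interpolation=cv2.INTER_CUBIC))
s=arm.state(); R=np.array(s["tool_rot"]);p=s["tool_pos"]
for rc in ((238,309),(238,326),(205,309),(205,326)):
    w=atz(cal,rc,.159); print(rc,np.round(w,4),np.round(1000*R.T@(w-p),1))
E
```

```text
(238, 309) [0.5947 0.0179 0.159 ] [-17.8  -5.3 133.2]
(238, 326) [0.5962 0.0307 0.159 ] [-17.8   7.6 133.2]
(205, 309) [0.5688 0.0212 0.159 ] [  8.2  -5.1 133.2]
(205, 326) [0.5703 0.0336 0.159 ] [  8.2   7.4 133.2]
```

View pics/w1c.png

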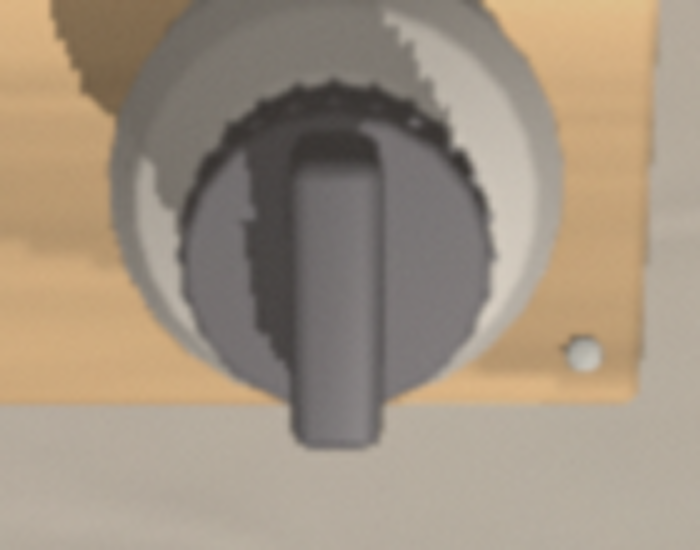

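The bar's top face spans rows 183–239 and columns 309–326. Its centre is about +3 mm along tool x and +1 mm along tool y, and its yaw is aligned. Descending now.

Emit:
servo_tool --targets '[{"gripper": 1, "dx": 3, "dy": 1, "dz": 14, "rx": 0, "ry": 0, "rz": 0}, {"gripper": 1, "dx": 3, "dy": 1, "dz": 32, "rx": 0, "ry": 0, "rz": 0}, {"gripper": 1, "dx": 3, "dy": 1, "dz": 50, "rx": 0, "ry": 0, "rz": 0}, {"gripper": 1, "dx": 3, "dy": 1, "dz": 65, "rx": 0, "ry": 0, "rz": 0}, {"gripper": 1, "dx": 3, "dy": 1, "dz": 76, "rx": 0, "ry": 0, "rz": 0}, {"gripper": 1, "dx": 3, "dy": 1, "dz": 82, "rx": 0, "ry": 0, "rz": 0}, {"gripper": 1, "dx": 3, "dy": 1, "dz": 84, "rx": 0, "ry": 0, "rz": 0}, {"gripper": 1, "dx": 3, "dy": 1, "dz": 84, "rx": 0, "ry": 0, "rz": 0}]'

```text
t: 3.97
tool_pos: [0.5751, 0.0257, 0.2083]
tool_rot: [[-0.993, 0.119, -0.0], [0.119, 0.993, 0.0], [0.0, -0.0, -1.0]]
contact_force: [0.8, -0.2, -0.0]
opening: 0.087
grip_force: 0.0
```

Emit:
servo_tool --targets '[{"gripper": 0.2, "dx": 0, "dy": 0, "dz": 0, "rx": 0, "ry": 0, "rz": 0}, {"gripper": 0, "dx": 0, "dy": 0, "dz": 0, "rx": 0, "ry": 0, "rz": 0}, {"gripper": -0.2, "dx": 0, "dy": 0, "dz": 0, "rx": 0, "ry": 0, "rz": 0}, {"gripper": -0.4, "dx": 0, "dy": 0, "dz": 0, "rx": 0, "ry": 0, "rz": 0}, {"gripper": -1, "dx": 0, "dy": 0, "dz": 0, "rx": 0, "ry": 0, "rz": 0}, {"gripper": -1, "dx": 0, "dy": 0, "dz": 0, "rx": 0, "ry": 0, "rz": 0}, {"gripper": -1, "dx": 0, "dy": 0, "dz": 0, "rx": 0, "ry": 0, "rz": 0}, {"gripper": -1, "dx": 0, "dy": 0, "dz": 0, "rx": 0, "ry": 0, "rz": 0}]'

```text
t: 4.63
tool_pos: [0.5752, 0.0253, 0.2083]
tool_rot: [[-0.993, 0.12, -0.0], [0.12, 0.993, -0.0], [0.0, -0.0, -1.0]]
contact_force: [0.7, -0.6, 0.4]
opening: 0.0418
grip_force: 0.0
```

Emit:
servo_tool --targets '[{"gripper": -1, "dx": 0, "dy": 0, "dz": 0, "rx": 0, "ry": 0, "rz": 0}, {"gripper": -1, "dx": 0, "dy": 0, "dz": 0, "rx": 0, "ry": 0, "rz": 0}, {"gripper": -1, "dx": 0, "dy": 0, "dz": 0, "rx": 0, "ry": 0, "rz": 0}, {"gripper": -1, "dx": 0, "dy": 0, "dz": 0, "rx": 0, "ry": 0, "rz": 0}, {"gripper": -1, "dx": 0, "dy": 0, "dz": 0, "rx": 0, "ry": 0, "rz": 0}, {"gripper": -1, "dx": 0, "dy": 0, "dz": 0, "rx": 0, "ry": 0, "rz": 0}, {"gripper": -1, "dx": 0, "dy": 0, "dz": 0, "rx": 0, "ry": 0, "rz": 0}, {"gripper": -1, "dx": 0, "dy": 0, "dz": 0, "rx": 0, "ry": 0, "rz": 0}]'

```text
t: 5.3
tool_pos: [0.5751, 0.0247, 0.2082]
tool_rot: [[-0.993, 0.12, -0.0], [0.12, 0.993, -0.001], [0.0, -0.001, -1.0]]
contact_force: [-0.5, -3.4, -0.0]
opening: 0.0141
grip_force: 29.8
```

```bash
python3 -c "
from h import *
s=arm.state();print({k:np.round(s[k],3) for k in ('t','contact_force','ft_torque','opening','grip_force','tool_pos')})"
```

```text
{'t': np.float64(5.3), 'contact_force': array([-0.463, -3.35 , -0.046]), 'ft_torque': array([-0.835,  0.006, -0.092]), 'opening': np.float64(0.014), 'grip_force': np.float64(29.777), 'tool_pos': array([0.575, 0.025, 0.208])}
```

Gripped, with 14 mm opening and 30 N. First I try +rz by about 10° gently.

Emit:
servo_tool --targets '[{"gripper": -1, "dx": 0, "dy": 0, "dz": 0, "rx": 0, "ry": 0, "rz": 1.5}, {"gripper": -1, "dx": 0, "dy": 0, "dz": 0, "rx": 0, "ry": 0, "rz": 3}, {"gripper": -1, "dx": 0, "dy": 0, "dz": 0, "rx": 0, "ry": 0, "rz": 4.5}, {"gripper": -1, "dx": 0, "dy": 0, "dz": 0, "rx": 0, "ry": 0, "rz": 6}, {"gripper": -1, "dx": 0, "dy": 0, "dz": 0, "rx": 0, "ry": 0, "rz": 7.5}, {"gripper": -1, "dx": 0, "dy": 0, "dz": 0, "rx": 0, "ry": 0, "rz": 9}, {"gripper": -1, "dx": 0, "dy": 0, "dz": 0, "rx": 0, "ry": 0, "rz": 10}, {"gripper": -1, "dx": 0, "dy": 0, "dz": 0, "rx": 0, "ry": 0, "rz": 10}]'

```text
t: 5.97
tool_pos: [0.5751, 0.0258, 0.2082]
tool_rot: [[-0.957, 0.291, -0.0], [0.291, 0.957, 0.0], [0.0, 0.0, -1.0]]
contact_force: [0.1, -0.0, 0.7]
opening: 0.0137
grip_force: 29.8
```

```bash
python3 -c "
from h import *
s=arm.state();print({k:np.round(s[k],3) for k in ('t','contact_force','ft_torque','opening','grip_force','tool_pos','tool_rot','joint_efforts')})"
```

```text
{'t': np.float64(5.967), 'contact_force': array([ 0.076, -0.021,  0.676]), 'ft_torque': array([ 0.052,  0.073, -0.013]), 'opening': np.float64(0.014), 'grip_force': np.float64(29.763), 'tool_pos': array([0.575, 0.026, 0.208]), 'tool_rot': array([[-0.957,  0.291, -0.   ],
       [ 0.291,  0.957,  0.   ],
       [ 0.   ,  0.   , -1.   ]]), 'joint_efforts': array([-9.0000e-03, -4.9944e+01,  6.4870e+00, -3.7534e+01,  2.6000e-02,
        2.2000e-02, -4.3600e-01])}
```

After 10° there is no resisting torque, so this is the loosening direction. Continuing.

Emit:
servo_tool --targets '[{"gripper": -1, "dx": 0, "dy": 0, "dz": 0, "rx": 0, "ry": 0, "rz": 2}, {"gripper": -1, "dx": 0, "dy": 0, "dz": 0, "rx": 0, "ry": 0, "rz": 5}, {"gripper": -1, "dx": 0, "dy": 0, "dz": 0, "rx": 0, "ry": 0, "rz": 9}, {"gripper": -1, "dx": 0, "dy": 0, "dz": 0, "rx": 0, "ry": 0, "rz": 13}, {"gripper": -1, "dx": 0, "dy": 0, "dz": 0, "rx": 0, "ry": 0, "rz": 17}, {"gripper": -1, "dx": 0, "dy": 0, "dz": 0, "rx": 0, "ry": 0, "rz": 21}, {"gripper": -1, "dx": 0, "dy": 0, "dz": 0, "rx": 0, "ry": 0, "rz": 24}, {"gripper": -1, "dx": 0, "dy": 0, "dz": 0, "rx": 0, "ry": 0, "rz": 25}]'

```text
t: 6.63
tool_pos: [0.5753, 0.0256, 0.2083]
tool_rot: [[-0.743, 0.669, 0.0], [0.669, 0.743, 0.0], [0.0, 0.0, -1.0]]
contact_force: [-0.8, 0.0, -0.8]
opening: 0.0141
grip_force: 29.8
```

```bash
python3 -c "
from h import *
s=arm.state();print({k:np.round(s[k],3) for k in ('t','contact_force','ft_torque','opening','joint_positions','tool_pos')})"
```

```text
{'t': np.float64(6.633), 'contact_force': array([-0.782,  0.042, -0.843]), 'ft_torque': array([-0.141, -0.048, -0.002]), 'opening': np.float64(0.014), 'joint_positions': array([-37.962,  15.777,  36.668, 102.144, -10.305,  65.425,  50.006]), 'tool_pos': array([0.575, 0.026, 0.208])}
```

Still free at 35°. Turning on to about 73°.

Emit:
servo_tool --targets '[{"gripper": -1, "dx": 0, "dy": 0, "dz": 0, "rx": 0, "ry": 0, "rz": 4}, {"gripper": -1, "dx": 0, "dy": 0, "dz": 0, "rx": 0, "ry": 0, "rz": 10}, {"gripper": -1, "dx": 0, "dy": 0, "dz": 0, "rx": 0, "ry": 0, "rz": 16}, {"gripper": -1, "dx": 0, "dy": 0, "dz": 0, "rx": 0, "ry": 0, "rz": 22}, {"gripper": -1, "dx": 0, "dy": 0, "dz": 0, "rx": 0, "ry": 0, "rz": 28}, {"gripper": -1, "dx": 0, "dy": 0, "dz": 0, "rx": 0, "ry": 0, "rz": 34}, {"gripper": -1, "dx": 0, "dy": 0, "dz": 0, "rx": 0, "ry": 0, "rz": 38}, {"gripper": -1, "dx": 0, "dy": 0, "dz": 0, "rx": 0, "ry": 0, "rz": 38}]'

```text
t: 7.3
tool_pos: [0.5757, 0.0256, 0.2085]
tool_rot: [[-0.174, 0.985, 0.001], [0.985, 0.174, 0.0], [-0.0, 0.001, -1.0]]
contact_force: [2.1, -0.4, -0.7]
opening: 0.0138
grip_force: 29.9
```

```bash
python3 - <<'E'
from h import *
s=arm.state();print({k:np.round(s[k],3) for k in ('t','contact_force','ft_torque','opening','tool_pos')})
im=arm.grab_frame("wrist");cv2.imwrite("pics/w2.png",im[:,:,::-1])
E
```

```text
{'t': np.float64(7.3), 'contact_force': array([ 2.077, -0.406, -0.683]), 'ft_torque': array([-0.157, -0.453, -0.013]), 'opening': np.float64(0.014), 'tool_pos': array([0.576, 0.026, 0.209])}
```

View pics/w2.png

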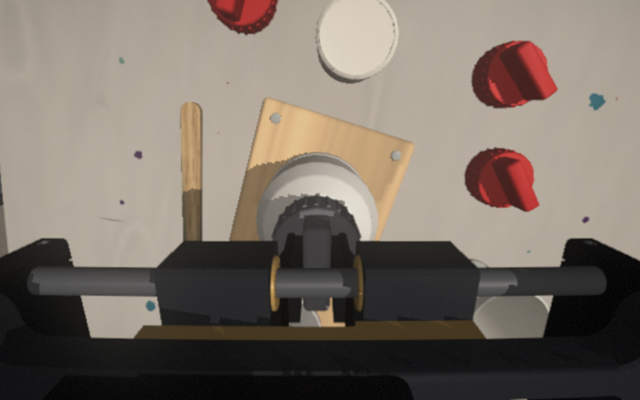

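The wrist view shows the bar at (317,240) still between the fingers and turned with the gripper, with the board rotated beneath it. Lifting straight up about 100 mm, starting slowly.

Emit:
servo_tool --targets '[{"gripper": -1, "dx": 0, "dy": 0, "dz": -2, "rx": 0, "ry": 0, "rz": 0}, {"gripper": -1, "dx": 0, "dy": 0, "dz": -5, "rx": 0, "ry": 0, "rz": 0}, {"gripper": -1, "dx": 0, "dy": 0, "dz": -8, "rx": 0, "ry": 0, "rz": 0}, {"gripper": -1, "dx": 0, "dy": 0, "dz": -11, "rx": 0, "ry": 0, "rz": 0}, {"gripper": -1, "dx": 0, "dy": 0, "dz": -14, "rx": 0, "ry": 0, "rz": 0}, {"gripper": -1, "dx": 0, "dy": 0, "dz": -17, "rx": 0, "ry": 0, "rz": 0}, {"gripper": -1, "dx": 0, "dy": 0, "dz": -20, "rx": 0, "ry": 0, "rz": 0}, {"gripper": -1, "dx": 0, "dy": 0, "dz": -20, "rx": 0, "ry": 0, "rz": 0}]'

```text
t: 8.02
tool_pos: [0.5748, 0.0253, 0.2288]
tool_rot: [[-0.176, 0.984, -0.001], [0.984, 0.176, 0.001], [0.001, -0.001, -1.0]]
contact_force: [0.3, 0.4, -1.2]
opening: 0.0137
grip_force: 29.9
```

Emit:
servo_tool --targets '[{"gripper": -1, "dx": 0, "dy": 0, "dz": -6, "rx": 0, "ry": 0, "rz": 0}, {"gripper": -1, "dx": 0, "dy": 0, "dz": -18, "rx": 0, "ry": 0, "rz": 0}, {"gripper": -1, "dx": 0, "dy": 0, "dz": -32, "rx": 0, "ry": 0, "rz": 0}, {"gripper": -1, "dx": 0, "dy": 0, "dz": -48, "rx": 0, "ry": 0, "rz": 0}, {"gripper": -1, "dx": 0, "dy": 0, "dz": -62, "rx": 0, "ry": 0, "rz": 0}, {"gripper": -1, "dx": 0, "dy": 0, "dz": -74, "rx": 0, "ry": 0, "rz": 0}, {"gripper": -1, "dx": 0, "dy": 0, "dz": -80, "rx": 0, "ry": 0, "rz": 0}, {"gripper": -1, "dx": 0, "dy": 0, "dz": -80, "rx": 0, "ry": 0, "rz": 0}]'

```text
t: 8.68
tool_pos: [0.5757, 0.0252, 0.31]
tool_rot: [[-0.176, 0.984, 0.002], [0.984, 0.176, 0.001], [0.0, 0.002, -1.0]]
contact_force: [0.3, -0.4, -0.1]
opening: 0.0139
grip_force: 29.9
```

Emit:
servo_tool --targets '[{"gripper": -1, "dx": 0, "dy": 0, "dz": 0, "rx": 0, "ry": 0, "rz": 0}, {"gripper": -1, "dx": 0, "dy": 0, "dz": 0, "rx": 0, "ry": 0, "rz": 0}, {"gripper": -1, "dx": 0, "dy": 0, "dz": 0, "rx": 0, "ry": 0, "rz": 0}, {"gripper": -1, "dx": 0, "dy": 0, "dz": 0, "rx": 0, "ry": 0, "rz": 0}, {"gripper": -1, "dx": 0, "dy": 0, "dz": 0, "rx": 0, "ry": 0, "rz": 0}, {"gripper": -1, "dx": 0, "dy": 0, "dz": 0, "rx": 0, "ry": 0, "rz": 0}, {"gripper": -1, "dx": 0, "dy": 0, "dz": 0, "rx": 0, "ry": 0, "rz": 0}, {"gripper": -1, "dx": 0, "dy": 0, "dz": 0, "rx": 0, "ry": 0, "rz": 0}]'

```text
t: 9.35
tool_pos: [0.5751, 0.0253, 0.3082]
tool_rot: [[-0.176, 0.984, -0.0], [0.984, 0.176, -0.0], [-0.0, -0.0, -1.0]]
contact_force: [-0.0, -0.5, -0.9]
opening: 0.0135
grip_force: 29.9
```

```bash
python3 - <<'E'
from h import *
im=arm.grab_frame("scene");cv2.imwrite("pics/s2.png",cv2.resize(im[120:340,220:500,::-1],None,fx=2.5,fy=2.5))
s=arm.state();print({k:np.round(s[k],3) for k in ('t','contact_force','opening','grip_force','tool_pos')})
E
```

```text
{'t': np.float64(9.4), 'contact_force': array([-0.461,  0.494, -0.45 ]), 'opening': np.float64(0.014), 'grip_force': np.float64(29.937), 'tool_pos': array([0.575, 0.025, 0.308])}
```

View pics/s2.png

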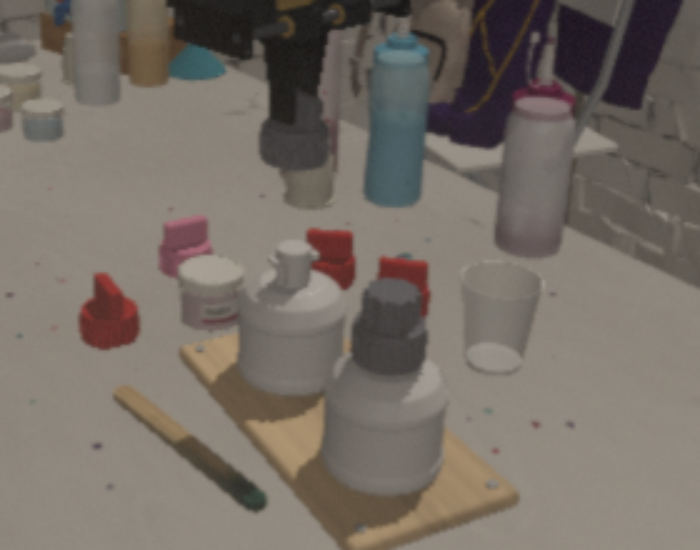

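The grey cap hangs level in the gripper at crop (295,145), above the bare neck at (293,265). The knob cap, cup, pot and stick are unmoved. Handing in.

```bash
python3 -c "
from station import arm
print(arm.finish_job())"
```

```text
the job is handed in; nothing more can be done
None
```

The bar cap loosened clockwise seen from above, turned about 73°, and I handed the job in with it held level about 10 cm above its seat; the knob cap, pot, cup and stick looked unmoved, but the hand-in returned no verdict.

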